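Hang the work light on the bench rail until its safety latch snaps shut

TASK

Hang the cordless work light on the steel rail over the opened laminator, between the rail's two rubber collars: push its hook down onto the rail, gently, until the sprung latch has flipped shut under the rail. Then tug the light lightly upwards so that the rail bears on the shut latch and you know that it holds, let the light hang down freely again and let go, and leave everything else on the table as it is.

Things in the scene. Friction and masses are not known exactly. Their poses are not given: they have to be found in the camera images.
- grip (a point): Centre of the crown of the work light's hook, to grip by its flanks (46 mm apart along x). The light, 0.4 kg, loose, stands on the table: black bell housing 113 mm across, 52 mm high, flat dark steel hook on top, 173 mm in all. The point is 161 mm above the underside on the middle axis; the crown reaches 12 mm above and below. z up, x from the hook's stem to its nose, y across its 16 mm thickness.
- seat (a point): Point of the light where the middle of the rail sits when the hook hangs on it: 143 mm above the underside, 18 mm below grip, same axes. The throat around it is 24 mm wide (stem x -23 to -12 mm, nose 12 to 23 mm), its rounded top 6 mm above this point, open below. Fingers on the flanks never meet the rail; across the thickness they do if they reach below the throat's top.
- nose (a point): Lower, rounded end of the hook's nose: 110 mm above the light's underside, 17.5 mm to +x of its middle axis, same axes. Below it, down to the foot of the hook (70 mm above the underside), 40 mm are clear: here the rail comes in sideways, from the +x side, to stand under the throat; then the hook, square to the rail, is pushed down onto it, best with the rail 3 mm to the nose side.
- latch (a joint): Angle of the sprung latch, a 26 mm steel tongue pivoted on the stem 110 mm above the light's underside, 14 mm to -x of its axis, end inside the nose. 0 shut (sloping up 0.23 rad to the nose), 1.35 folded up; it opens upwards. The rail opens it with about 8 N at mid-throat, less near the nose, 12 N near the stem (the light weighs 4 N). It snaps back when the rail is within 3 mm of the seat.
- frame: Fixed stand of the rail: two square posts, 20 mm thick, 310 mm high, 400 mm apart, on foot plates 140 x 50 mm. Origin on the table midway between them, straight below the rail; y along the rail, z up. The rail is a level steel bar, 12 mm in diameter, in hand clamps set by eye: its middle is 236 to 254 mm above the table. The exact height is not reported: find it by touch or sight.
- span (a point): Point on the table top straight below the middle of the rail, axes as the stand's. Above it two rubber collars, 22 mm in diameter, 12 mm wide, sit on the rail 65 mm to either side; the light belongs between them. More than 30 N between light and rail or stand is too rough. Once latched, the hook can rise about 20 mm before the rail bears on the shut latch from above; that tug needs over 3 N.
- laminator: Fixed: the opened cream and steel laminator that is being mended, 310 mm along the rail, 150 mm across, 62 mm high, centred under the rail, same axes as the stand. In front of and beyond the stand lie a few loose tools (hammer, pliers, screwdriver, screw tray), none higher than 40 mm.
- pot_rim (a point): Bystander, loose: small black plastic cup, 56 mm across, 50 mm high; this point is the centre of its rim.
- flask: Bystander, loose: pink drinking bottle, 68 mm across, 200 mm high; origin at its underside.
- tape: Bystander, loose: roll of grey tape lying flat, 64 mm across, 18 mm high; origin at its underside.
Mind the look-alikes: they are no part of the job. What is shaped like the part that bears grip but blue or orange is not meant.

How it is judged:
By the outcome, as a careful person would: the job done as asked, in the order asked, and still so for the second after the job is handed in, with the robot touching nothing.
It also fails if it takes over 61 s, if anything falls off the work surface, if the arm or the gripper's body presses on something with over 40 N, if the wrist force passes 120 N, or if a joint passes its speed limit or range.

ROBOT

A 7-joint arm with a two-finger parallel gripper is mounted at the origin on the work surface. World frame = base frame: x ahead of the robot, y to its left, z up, the work surface at z = 0. Lengths are in mm, angles in rad, forces in N, time in s.
With the tool pointing down it reaches from about 400 to 900 mm from the base axis. Payload 5.5 kg.
Tool frame: the origin (TCP) lies where the fingers leave the gripper's body, on its centre line; the fingertips stand 73 mm ahead of it and the grasp point (between the pads) lies 54 mm ahead of it; x points along the fingers, y is the direction in which the jaws open and shut, and the axes are right-handed (so a half turn about x gives the same grasp; the last joint's range is limited). The gripper opens to 85 mm and grips with 20 to 120 N. Pads are 22 mm wide; open, the fingers measure 114 mm over their backs; the gripper's body (76 mm by 85 mm) begins 54 mm behind the grasp point. The pads swing forward as they close: fully open they stand 13 mm farther back than shut.
Start: joints at [1.407, 0.501, -0.427, 1.55, 0.221, 1.138, -0.21], TCP at [269.103, -591.677, 303.91] pointing down, gripper open.
Joint ranges: [-2.88, 2.88], [-0.31, 2.03], [-1.54, 1.56], [0.2, 2.42], [-1.41, 4.55], [0.19, 2.02], [-2.57, 2.57]. Speed limits (rad/s): [2.57, 2.57, 3.14, 3.14, 3.14, 3.14, 3.14].

INTERFACE

Orientations are given as a 3x3 rotation matrix whose columns are the frame's x, y, z axes.
In Python, from cell import r gives the robot as it stands. The module is installed in compiled form; this text tells all that it offers.
- The arm moves only by the tool play_rows, never from a script. Its argument "plan" is a list of rows, each a list of 2 entries, a list of its own where there are three numbers: the shift along the tool's x, y, z in units of 40 mm (1.0 is 40 mm), then the turn about the tool's x in units of 8 degrees (1.0 is 8 degrees). A call has 1 to 8 rows; each row shifts and turns the commanded pose from where the row before left it, along the tool's axes as they then stand; what a row does not reach is not made up. A row lasts 1/10 s, in which the tool goes at most 50 mm and 8.59 degrees, less where a joint would pass 70% of its speed; a pose out of reach is approached as far as the arm can. A call is refused whole if a number of a shift passes 1 or a number of a turn 1, either way. A call with a gripper value outside its range is refused whole. "jaw" is the opening, from 0 (shut) to 1 (fully open), set as the call begins (left out, the last holds). The fingers move at their own pace and stop on an object; "newtons" is the grip in N (left out, the last holds). Time passes only in rows, so rows that do not move let the fingers close. It gives the time, the measured TCP pose, the force and the opening at its end, in the units of the state.
- r.read_state(): the state, without advancing time (a new reading comes with each control period).
- r.camera(name): name is "scene" or "top" or "wrist"; returns the picture (420x560x3 uint8, red, green, blue); there is no depth.
- r.camera_model(name): a dict with "vertical_fov" (degrees; the focal length in pixels is half the picture's height over the tangent of half this angle, whatever the lens; pixels are square), "cx", "cy" (the principal point, pixels), "cam_to_world" (4x4, takes a point from camera to world coordinates); the wrist camera has in their place "tool_from_camera" (4x4, takes a point from camera to tool coordinates, whose origin is the TCP and whose axes are the tool frame's). Camera axes: x right, y up, looking along -z (the intrinsics and any distortion apply to the point x, -y, -z); pixel columns grow to the right and rows downward; lengths in mm; the calibration is good to about 2 mm. The wrist camera is an equidistant fisheye: a pixel r from the principal point sees the ray r / f radians off the axis. A picture is of the moment at which its call begins: read the wrist's pose just before it. camera_model takes no time and is no camera call.
- r.job_done(): hands the job in, once; it reports no verdict.
Trained networks look in the newest picture that a camera, given by its name, has taken for a name from the list of things; names that differ only in an ending like _2 or _b are one class to them, and where a whole thing is asked for, a point or a joint stands for the part that bears it (a point fixed in the world has none). Each returns a list of dicts, best first, with "confidence" (0 to 1); they miss things now and then, are a little off and sometimes report something else, mostly with a low value. They report only what shows in the picture. A call takes as long as a camera call. They do not tell look-alikes from the thing itself.
- r.spot_in(label, camera): "centre" ([x, y, z] in mm, in world coordinates, good to about 4 mm: the middle of the surface that is visible of it).
- r.outline_of(label, camera): "pixels" (420x560 bool, what is visible of it).
The state is a dict: "time_s": time; "q": joint angles; "qd": joint speeds; "joint_torque": joint torques, N m; "eef_pos": TCP position; "tool_rot": TCP orientation; "ft_force": force on the tool from outside, world axes, zero at the start; "ft_torque": the same for the moment, N m; "grip_width": opening from 0.0 (shut) to 1.0 (fully open).
Only numpy, scipy, OpenCV 4.12 (cv2) and the standard library are available. Lean on these libraries where they do the work, as an engineer would, in place of code of your own. Each camera call takes 0.05 s, during which the arm holds its last target. There are 200 camera calls.

## Working session

There is one attempt and no reset: what is moved stays moved. The work goes in short steps, Python scripts to look and compute and a tool call to move; the robot and the scene stay as the last step left them, time stands still between calls to the robot, and variables do not carry over. Pictures are saved under pics/ and viewed, about 8 in all and at most 12, crops included, and the job is handed in when it is done.

Besides the shell and the picture viewer there is one more tool, called after "Request:" by a JSON object that holds its "op" and its "data". play_rows: Moves the arm, as the interface text tells. Its arguments: {"type":"object","properties":{"plan":{"type":"array","items":{"type":"array"}},"jaw":{"type":"number"},"newtons":{"type":"number"}},"required":["plan"]}

```bash
mkdir -p pics; cat > h.py <<'E'
import numpy as np, cv2
from cell import r
def save(cam,name):
    im=r.camera(cam); cv2.imwrite('pics/'+name,im[:,:,::-1]); return im
def st():
    s=r.read_state(); print('t',round(s['time_s'],2),'p',np.round(s['eef_pos'],1),'F',np.round(s['ft_force'],1),'g',round(s['grip_width'],3)); return s
def spots(cam,labels):
    for l in labels:
        for d in r.spot_in(l,cam)[:4]: print(cam,l,round(d['confidence'],2),np.round(d['centre'],0))
def proj(cam,P):
    m=r.camera_model(cam); P=np.atleast_2d(P).astype(float); T=np.linalg.inv(np.array(m['cam_to_world']))
    c=P@T[:3,:3].T+T[:3,3]; f=210/np.tan(np.radians(m['vertical_fov']/2))
    return np.c_[m['cx']+f*c[:,0]/-c[:,2], m['cy']-f*c[:,1]/-c[:,2]]
E
python3 - <<'E'
from h import *
s=st(); print(np.round(s['tool_rot'],3))
for c in('scene','top'):
    save(c,c+'1.png'); m=r.camera_model(c); print(c,{k:(np.round(v,3).tolist()) for k,v in m.items()})
    spots(c,['grip','frame','laminator','flask','tape','pot_rim'])
print(r.camera_model('wrist'))
a=cv2.imread('pics/scene1.png');b=cv2.imread('pics/top1.png')
E
```

```text
t 0.0 p [ 268.8 -591.2  302.9] F [0.8 0.3 0.1] g 0.999
[[-0.001  0.414 -0.91 ]
 [ 0.002 -0.91  -0.414]
 [-1.    -0.002 -0.   ]]
scene {'vertical_fov': 55.969, 'cx': 279.235, 'cy': 210.37, 'cam_to_world': [[-0.255, -0.508, 0.822, 1236.357], [0.967, -0.137, 0.215, 378.495], [0.003, 0.85, 0.526, 635.94], [0.0, 0.0, 0.0, 1.0]]}
scene grip 0.86 [507. 260.  43.]
scene grip 0.85 [526. 414.  49.]
scene grip 0.7 [655. 180.  48.]
scene grip 0.63 [266. 282.  46.]
scene frame 0.66 [552. -49. 202.]
scene laminator 0.59 [ 559. -137.   38.]
scene tape 0.46 [406. 399.  17.]
scene pot_rim 0.88 [670. 318.  33.]
top {'vertical_fov': 43.703, 'cx': 278.702, 'cy': 207.848, 'cam_to_world': [[0.004, 0.993, -0.115, 347.283], [-1.0, 0.003, -0.004, 151.77], [-0.004, 0.115, 0.993, 1182.143], [0.0, 0.0, 0.0, 1.0]]}
top grip 0.84 [509. 413.  43.]
top grip 0.67 [249. 268.  41.]
top grip 0.56 [475. 245.  43.]
top frame 0.85 [ 537. -182.  239.]
top laminator 0.81 [ 533. -140.   40.]
top laminator 0.42 [383. 412.  15.]
top flask 0.86 [648. 435. 130.]
top tape 0.87 [379. 413.  17.]
top tape 0.22 [ 537. -179.  239.]
top pot_rim 0.65 [682. 319.  22.]
{'vertical_fov': 65.70646984690485, 'cx': 277.4676751690537, 'cy': 210.2281460308529, 'tool_from_camera': array([[-7.41070597e-04,  3.05968262e-01, -9.52041424e-01,
        -6.98054047e+01],
       [ 9.99999711e-01,  6.30178898e-05, -7.58148637e-04,
         5.68782437e-01],
       [-1.71973779e-04, -9.52041711e-01, -3.05968220e-01,
        -7.91569406e+01],
       [ 0.00000000e+00,  0.00000000e+00,  0.00000000e+00,
         1.00000000e+00]])}
```

View pics/scene1.png

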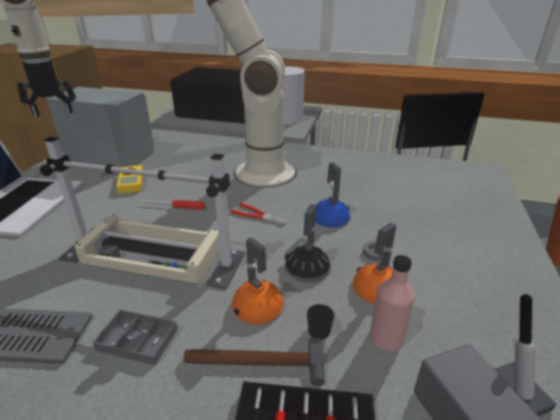

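View pics/top1.png

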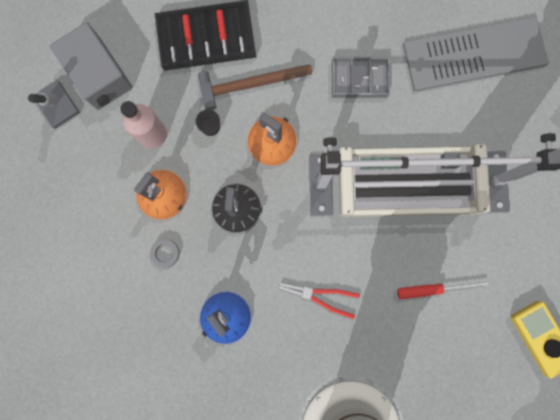

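The black light stands at scene (307,245) and top (236,207). The rail runs along the image horizontal in the top view, with its collars at (405,162) and (476,161). Next I'll zoom in on the light and the rail.

```bash
python3 - <<'E'
from h import *
a=cv2.imread('pics/scene1.png');b=cv2.imread('pics/top1.png')
z=lambda im,x,y,w,h,k:cv2.resize(im[y:y+h,x:x+w],None,fx=k,fy=k,interpolation=cv2.INTER_CUBIC)
A=z(a,270,195,75,95,4)   # 300x380
B=z(b,200,170,75,95,4)
top=np.hstack([A,B]) 
C=z(a,40,130,200,70,3); 
D=z(b,310,135,250,50,3)
cv2.imwrite('pics/c1.png',np.vstack([np.hstack([top,np.zeros((380,150,3),np.uint8)]), np.hstack([C,np.zeros((210,150,3),np.uint8)])]))
E
```

```text
(no output)
```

View pics/c1.png

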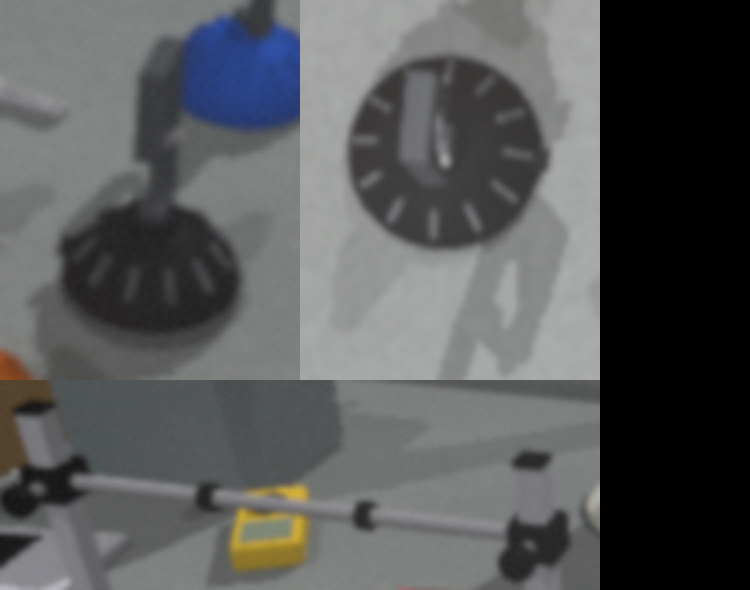

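```bash
cat >> h.py <<'E'
def ray(cam,px):
    m=r.camera_model(cam); T=np.array(m['cam_to_world']); f=210/np.tan(np.radians(m['vertical_fov']/2))
    d=T[:3,:3]@np.array([(px[0]-m['cx'])/f,-(px[1]-m['cy'])/f,-1]); return T[:3,3],d/np.linalg.norm(d)
def atz(cam,px,z):
    o,d=ray(cam,px); return o+d*(z-o[2])/d[2]
def tri(rs):
    A=np.zeros((3,3));b=np.zeros(3);
    for o,d in rs: M=np.eye(3)-np.outer(d,d);A+=M;b+=M@o
    p=np.linalg.solve(A,b); return p,[np.linalg.norm((np.eye(3)-np.outer(d,d))@(p-o)) for o,d in rs]
E
python3 - <<'E'
from h import *
for s,t in (((109.3,168.7),(476,161)),((161.7,175.3),(405,162))):
    print('collar',tri([ray('scene',s),ray('top',t)]))
print('rail ends top@245',atz('top',(340,163),245),atz('top',(540,159.5),245))
print('base', atz('top',(237,208),8),'crown',atz('top',(228.9,199.2),173))
a=atz('top',(228,211),173);b=atz('top',(230,187.5),173);print(a,b)
print('base scene',atz('scene',(270+150/4,195+258/4),20))
E
```

```text
collar (array([ 543.58406928, -204.89634041,  239.90075836]), [np.float64(0.08881128977928307), np.float64(0.08881128977934352)])
collar (array([541.12069786, -74.59849245, 239.13739125]), [np.float64(0.7385380673066604), np.float64(0.7385380673066275)])
rail ends top@245 [538.06085545  44.28022883 245.        ] [ 545.58411693 -319.16614223  245.        ]
base [482.3365919  250.55150013   8.        ] crown [480.52943796 252.64283069 173.        ]
[457.44564    254.05307025 173.        ] [503.53787312 250.83240725 173.        ]
base scene [478.59796634 252.57917846  20.        ]
```

Triangulation puts the rail's middle near (542,-140,239.5) with a yaw of 0.02 rad. The light is near (481,252) with its hook at about -0.07 rad and the nose apparently towards +x. Next I turn the tool and go over there.

Request:
{"op": "play_rows", "data": {"plan": [[[-0.25, 0, 0], -0.96], [[-0.25, 0, 0], -0.96], [[-0.25, 0, 0], -0.96], [[-0.25, 0, 0], -0.96], [[-0.25, 0, 0], -0.96], [[-0.25, 0, 0], -0.96], [[-0.25, 0, 0], -0.96], [[-0.25, 0, 0], -0.96]], "jaw": 1, "newtons": 60}}

```text
time_s: 1.5
eef_pos: [269.0, -591.7, 384.4]
tool_rot: [[-0.0, 0.998, -0.066], [-0.0, -0.066, -0.998], [-1.0, -0.0, 0.0]]
ft_force: [0.6, 0.4, 0.0]
grip_width: 1.003
```

Request:
{"op": "play_rows", "data": {"plan": [[[0, 0.5, -1], 0], [[0, 0.5, -1], 0], [[0, 0.5, -1], 0], [[0, 0.5, -1], 0], [[0, 0.5, -1], 0], [[0, 0.5, -1], 0], [[0, 0.5, -1], 0], [[0, 0.5, -1], 0]]}}

```text
time_s: 2.3
eef_pos: [452.2, -282.4, 384.3]
tool_rot: [[0.0, 0.997, -0.072], [-0.001, -0.072, -0.997], [-1.0, 0.0, 0.001]]
ft_force: [0.2, -1.3, -0.6]
grip_width: 1.0
```

Request:
{"op": "play_rows", "data": {"plan": [[[0, 0, -1], 0], [[0, 0, -1], 0], [[0, 0, -1], 0], [[0, 0, -1], 0], [[0, 0, -1], 0], [[0, 0, -1], 0], [[0, 0, -1], 0], [[0, 0, -1], 0]]}}

```text
time_s: 3.1
eef_pos: [474.4, 36.8, 384.3]
tool_rot: [[0.001, 0.997, -0.072], [-0.001, -0.072, -0.997], [-1.0, 0.001, 0.001]]
ft_force: [-0.0, 1.0, -0.4]
grip_width: 1.0
```

```bash
python3 - <<'E'
from h import *
s=st(); print(np.round(s['tool_rot'],3), np.round(s['q'],2))
E
```

```text
t 3.1 p [474.4  36.8 384.3] F [-0.   1.  -0.4] g 1.0
[[ 0.001  0.997 -0.072]
 [-0.001 -0.072 -0.997]
 [-1.     0.001  0.001]] [ 0.81  0.18 -1.04  1.86  0.16  1.2  -0.36]
```

Request:
{"op": "play_rows", "data": {"plan": [[[0.2, 0, -0.9], 0], [[0.2, 0, -0.9], 0], [[0.2, 0, -0.9], 0], [[0.2, -0.1, -0.9], 0], [[0.2, -0.1, -0.9], 0], [[0.2, 0, -0.9], 0], [[0, 0, 0], 0], [[0, 0, 0], 0]]}}

```text
time_s: 3.9
eef_pos: [481.4, 252.2, 335.7]
tool_rot: [[-0.001, 0.998, -0.069], [0.0, -0.069, -0.998], [-1.0, -0.001, -0.0]]
ft_force: [-0.6, -0.0, 0.3]
grip_width: 1.001
```

```bash
cat >> h.py <<'E'
def wproj(P,s):
    m=r.camera_model('wrist'); R=np.array(s['tool_rot']);p=np.array(s['eef_pos'])
    T=np.array(m['tool_from_camera']); P=np.atleast_2d(P).astype(float)
    c=((P-p)@R-T[:3,3])@T[:3,:3]; f=210/np.tan(np.radians(m['vertical_fov']/2))
    v=np.c_[c[:,0],-c[:,1],-c[:,2]]; th=np.arctan2(np.hypot(v[:,0],v[:,1]),v[:,2]); h=np.hypot(v[:,0],v[:,1])
    return np.c_[m['cx']+f*th*v[:,0]/h, m['cy']+f*th*v[:,1]/h]
def light(x,y,yaw):
    c,s=np.cos(yaw),np.sin(yaw)
    L=[(a,b,173) for a in(-23,23) for b in(-8,8)]+[(0,0,149)]+[(23,8,115),(12,8,115),(-23,8,70)]
    return np.array([(x+c*a-s*b,y+s*a+c*b,z) for a,b,z in L])
E
python3 - <<'E'
from h import *
s=st(); im=save('wrist','w1.png')
P=wproj(light(481,252,-.07),s); print(np.round(P))
b=cv2.imread('pics/w1.png'); 
for p in P: cv2.drawMarker(b,tuple(int(v) for v in np.round(p)),(0,255,0),0,6)
cv2.imwrite('pics/w1m.png',b)
E
```

```text
t 3.9 p [481.4 252.2 335.7] F [-0.6 -0.   0.3] g 1.001
[[246. 225.]
 [245. 205.]
 [306. 225.]
 [306. 205.]
 [276. 205.]
 [301. 186.]
 [289. 186.]
 [254. 176.]]
```

View pics/w1m.png

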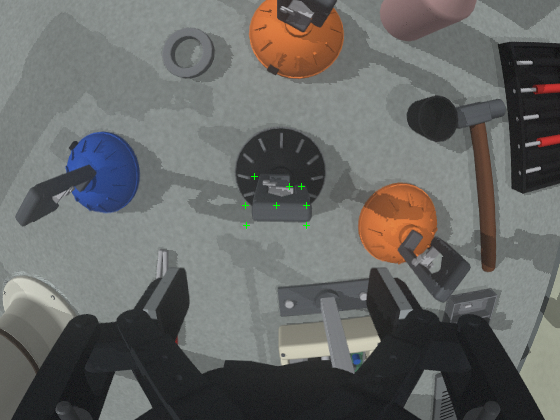

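The wrist picture shows the crown at about (253–312, 200–221), some 5 px right of and above my model. I'll zoom in to confirm that and the nose side.

```bash
python3 - <<'E'
import cv2
a=cv2.imread('pics/w1.png')[120:240,225:335]; cv2.imwrite('pics/w1z.png',cv2.resize(a,None,fx=5,fy=5,interpolation=cv2.INTER_CUBIC))
E
```

```text
(no output)
```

View pics/w1z.png

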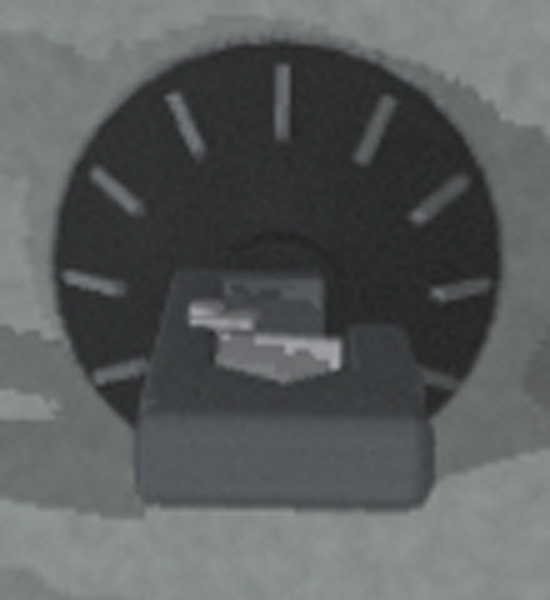

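The nose is on the right (+x) and the yaw is aligned. I'll shift slightly, go down, then close.

Request:
{"op": "play_rows", "data": {"plan": [[[0.3, 0.1, -0.06], 0], [[0.8, 0, 0], 0], [[0.8, 0, 0], 0], [[0.6, 0, 0], 0], [[0.3, 0, 0], 0], [[0.2, 0, 0], 0], [[0, 0, 0], 0], [[0, 0, 0], 0]]}}

```text
time_s: 4.75
eef_pos: [486.8, 253.6, 216.8]
tool_rot: [[0.001, 0.997, -0.072], [0.001, -0.072, -0.997], [-1.0, 0.001, -0.001]]
ft_force: [1.0, 0.0, 0.1]
grip_width: 1.0
```

Request:
{"op": "play_rows", "data": {"plan": [[[0, 0, 0], 0], [[0, 0, 0], 0], [[0, 0, 0], 0], [[0, 0, 0], 0], [[0, 0, 0], 0], [[0, 0, 0], 0], [[0, 0, 0], 0], [[0, 0, 0], 0]], "jaw": 0.3, "newtons": 60}}

```text
time_s: 5.55
eef_pos: [486.1, 253.8, 216.8]
tool_rot: [[0.001, 0.997, -0.071], [0.0, -0.071, -0.997], [-1.0, 0.001, -0.0]]
ft_force: [-2.2, -1.2, 5.6]
grip_width: 0.53
```

```bash
python3 - <<'E'
from h import *
s=st(); im=save('wrist','w2.png')
E
```

```text
t 5.55 p [486.1 253.8 216.8] F [-2.2 -1.2  5.6] g 0.53
```

View pics/w2.png

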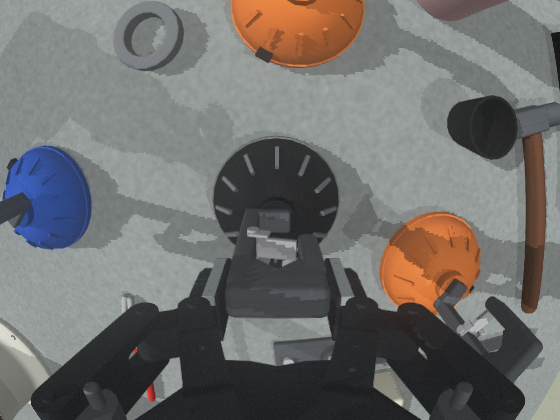

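Gripped: the opening is 0.53 (45 mm) and the pads are on the crown flanks. Now lift and carry the light to about (455,-140), turning the hook square to the rail.

Request:
{"op": "play_rows", "data": {"plan": [[[-0.2, 0, 0], 0], [[-0.5, 0, 0], 0], [[-0.7, 0, 0], 0], [[-0.7, 0, 0], 0], [[-0.7, 0, 0], 0], [[-0.6, 0, 0], 0], [[-0.35, 0, 0], 0], [[0, 0, 0], 0]]}}

```text
time_s: 6.4
eef_pos: [486.7, 253.8, 367.5]
tool_rot: [[0.003, 0.997, -0.072], [0.001, -0.072, -0.997], [-1.0, 0.003, -0.001]]
ft_force: [-0.2, -0.1, -4.2]
grip_width: 0.529
```

Request:
{"op": "play_rows", "data": {"plan": [[[0, -0.4, 0.3], 0], [[0, -0.4, 0.7], 0], [[0, -0.3, 1.0], -0.2], [[0, -0.2, 1], -0.2], [[0, 0, 1], -0.2], [[0, 0, 1], -0.05], [[0, 0, 1], 0], [[0, 0, 1], 0]]}}

```text
time_s: 7.2
eef_pos: [426.9, -24.8, 364.8]
tool_rot: [[-0.002, 1.0, 0.019], [-0.001, 0.019, -1.0], [-1.0, -0.002, 0.001]]
ft_force: [0.5, 0.0, -4.1]
grip_width: 0.529
```

Request:
{"op": "play_rows", "data": {"plan": [[[0, 0, 0.8], 0], [[0, 0, 0.6], 0], [[0, 0, 0.4], 0], [[0, 0, 0.2], 0], [[0, 0, 0], 0], [[0, 0, 0], 0], [[0, 0, 0], 0]]}}

```text
time_s: 7.9
eef_pos: [429.8, -101.3, 365.9]
tool_rot: [[0.0, 1.0, 0.022], [0.0, 0.022, -1.0], [-1.0, 0.0, -0.0]]
ft_force: [-0.1, 0.5, -4.0]
grip_width: 0.532
```

```bash
python3 - <<'E'
from h import *
s=st(); R=s['tool_rot'];print(np.arctan2(R[1][1],R[0][1]),np.round(R,3))
E
```

```text
t 7.9 p [ 429.8 -101.3  365.9] F [-0.1  0.5 -4. ] g 0.532
0.021601483011735693 [[ 0.     1.     0.022]
 [ 0.     0.022 -1.   ]
 [-1.     0.    -0.   ]]
```

Request:
{"op": "play_rows", "data": {"plan": [[[0, 0.2, 0.3], 0], [[0, 0.4, 0.4], 0], [[0, 0.4, 0.27], 0], [[0, 0.4, 0], 0], [[0, 0.2, 0], 0], [[0, 0.1, 0], 0], [[0, 0, 0], 0], [[0, 0, 0], 0]]}}

```text
time_s: 8.7
eef_pos: [497.9, -139.8, 365.8]
tool_rot: [[-0.001, 1.0, 0.02], [-0.0, 0.02, -1.0], [-1.0, -0.001, 0.0]]
ft_force: [-0.5, 0.5, -4.1]
grip_width: 0.524
```

```bash
python3 - <<'E'
from h import *
s=st(); 
save('scene','s3.png'); save('top','t3.png'); save('wrist','w3.png')
z=lambda im,x,y,w,h,k:cv2.resize(im[y:y+h,x:x+w],None,fx=k,fy=k,interpolation=cv2.INTER_CUBIC)
a=z(cv2.imread('pics/scene3.png') if 0 else cv2.imread('pics/s3.png'),80,90,130,150,4)
w=cv2.imread('pics/w3.png')[130:350,180:380]
b=cv2.resize(w,(280,308)); t=z(cv2.imread('pics/t3.png'),390,125,100,100,2.8)
cv2.imwrite('pics/c3.png',np.hstack([a,np.vstack([b,t,np.zeros((600-588,280,3),np.uint8)])]))
E
```

```text
t 8.7 p [ 497.9 -139.8  365.8] F [-0.5  0.5 -4.1] g 0.524
```

View pics/c3.png

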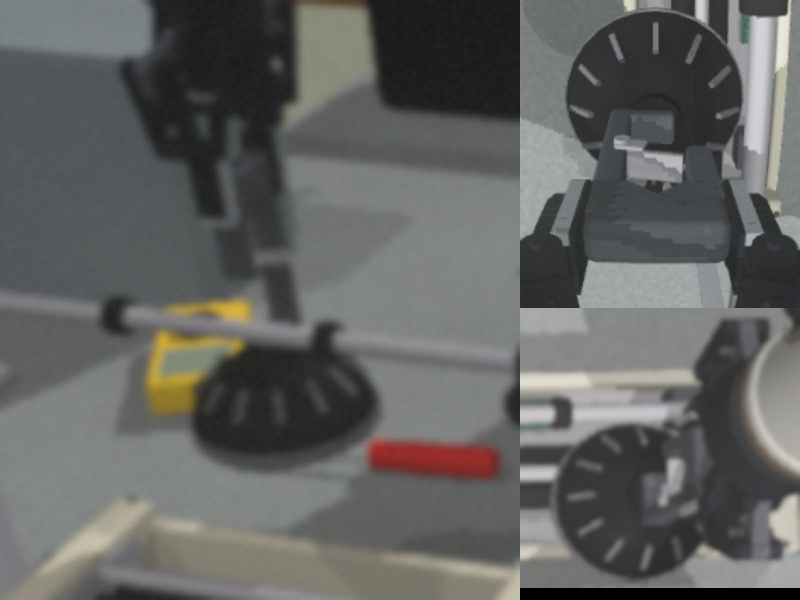

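```bash
python3 - <<'E'
from h import *
s=r.read_state()
for z in(236,240,244,248):
  for dx in (-6,0,6):
    P=wproj([(542.3-0.0195*(y+140)+dx,y,z) for y in (-115,-130,-145,-160,-175)],s); print(z,dx,np.round(P,1).tolist())
w=cv2.imread('pics/w3.png')
for row in (150,165,180,200): print(row,w[row,335:375].mean(1).astype(int).tolist())
print('nose',wproj(np.array([[23,0],[12,0]])@np.array([[1,0],[0,1]]) @ np.eye(2,3)+[497.9,-139.8+8,260],s))
E
```

```text
236 -6 [[335.7, 194.1], [334.5, 216.2], [333.1, 237.3], [331.8, 257.4], [330.3, 276.3]]
236 0 [[344.7, 194.3], [343.4, 216.3], [341.8, 237.4], [340.2, 257.4], [338.6, 276.2]]
236 6 [[353.7, 194.6], [352.1, 216.5], [350.5, 237.4], [348.7, 257.3], [346.8, 276.1]]
240 -6 [[336.7, 195.8], [335.5, 218.2], [334.1, 239.6], [332.6, 259.9], [331.1, 279.1]]
240 0 [[346.0, 196.0], [344.5, 218.3], [342.9, 239.7], [341.3, 259.9], [339.5, 279.0]]
240 6 [[355.1, 196.2], [353.5, 218.5], [351.7, 239.7], [349.8, 259.9], [347.8, 278.9]]
244 -6 [[337.8, 197.5], [336.5, 220.3], [335.1, 242.0], [333.6, 262.6], [332.0, 281.9]]
244 0 [[347.2, 197.7], [345.7, 220.4], [344.1, 242.1], [342.3, 262.6], [340.5, 281.9]]
244 6 [[356.5, 197.9], [354.8, 220.6], [353.0, 242.1], [351.0, 262.5], [348.9, 281.7]]
248 -6 [[339.0, 199.2], [337.6, 222.5], [336.1, 244.5], [334.5, 265.4], [332.9, 284.9]]
248 0 [[348.6, 199.5], [347.0, 222.6], [345.2, 244.6], [343.4, 265.3], [341.5, 284.8]]
248 6 [[358.0, 199.7], [356.2, 222.7], [354.3, 244.6], [352.2, 265.3], [350.1, 284.7]]
150 [151, 134, 121, 97, 91, 90, 91, 91, 114, 150, 170, 185, 194, 202, 208, 213, 214, 212, 212, 209, 208, 203, 195, 185, 173, 161, 149, 140, 156, 193, 226, 228, 229, 225, 223, 222, 216, 183, 128, 129]
165 [157, 156, 157, 160, 157, 158, 159, 154, 149, 164, 180, 191, 200, 206, 210, 213, 210, 211, 210, 209, 205, 198, 190, 177, 162, 153, 139, 152, 189, 221, 227, 227, 226, 223, 222, 218, 182, 134, 129, 129]
180 [76, 104, 148, 159, 158, 158, 156, 152, 158, 173, 187, 195, 204, 209, 210, 209, 208, 210, 210, 208, 199, 191, 178, 165, 154, 144, 146, 176, 195, 168, 179, 181, 179, 178, 183, 179, 114, 125, 126, 128]
200 [49, 51, 49, 84, 116, 152, 149, 157, 174, 189, 196, 203, 208, 209, 210, 209, 210, 208, 205, 200, 188, 175, 163, 149, 140, 109, 122, 155, 172, 179, 179, 178, 182, 177, 142, 123, 128, 129, 128, 128]
nose [[315.40320685 232.01195772]
 [296.64854981 231.74801533]]
```

The wrist picture puts the rail about 4 mm further in x (≈546) than the top/scene estimate. The wrist camera was also the one that proved right for the light. I'll move in by 45 mm and check with the wrist again.

Request:
{"op": "play_rows", "data": {"plan": [[[0, 0.2, 0], 0], [[0, 0.3, 0], 0], [[0, 0.3, 0], 0], [[0, 0.2, 0], 0], [[0, 0.12, 0], 0], [[0, 0, 0], 0], [[0, 0, 0], 0], [[0, 0, 0], 0]]}}

```text
time_s: 9.65
eef_pos: [542.9, -139.5, 365.8]
tool_rot: [[-0.001, 1.0, 0.019], [-0.0, 0.019, -1.0], [-1.0, -0.001, 0.0]]
ft_force: [0.6, -0.2, -4.3]
grip_width: 0.528
```

```bash
python3 - <<'E'
from h import *
s=st(); w=save('wrist','w4.png')
for y in(-60,-80,-100,-115): 
  print(y,[np.round(wproj((546-0.0195*(y+140),y,z),s),1).tolist() for z in(236,240,244,248)])
cv2.imwrite('pics/w4z.png',cv2.resize(w[60:280,190:380,::-1],None,fx=2.7,fy=2.7,interpolation=cv2.INTER_CUBIC))
E
```

```text
t 9.65 p [ 542.9 -139.5  365.8] F [ 0.6 -0.2 -4.3] g 0.528
-60 [[[281.1, 106.8]], [[281.1, 106.7]], [[281.2, 106.7]], [[281.3, 106.6]]]
-80 [[[281.0, 139.3]], [[281.1, 139.9]], [[281.2, 140.5]], [[281.2, 141.2]]]
-100 [[[281.0, 171.2]], [[281.0, 172.4]], [[281.1, 173.7]], [[281.2, 175.0]]]
-115 [[[280.9, 194.4]], [[281.0, 196.0]], [[281.0, 197.8]], [[281.1, 199.6]]]
```

View pics/w4z.png

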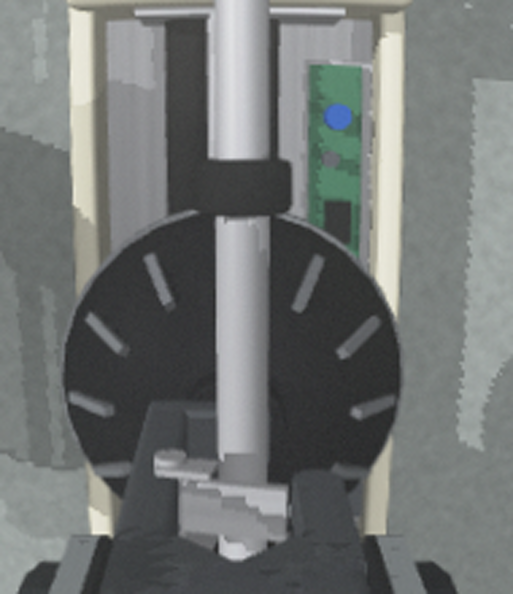

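The rail sits about 2.5 mm to the nose side of the axis, and the collar matches too. Now push down gently while watching the force.

Request:
{"op": "play_rows", "data": {"plan": [[[0.15, 0, 0], 0], [[0.15, 0, 0], 0], [[0.1, 0, 0], 0], [[0.1, 0, 0], 0], [[0.1, 0, 0], 0], [[0.1, 0, 0], 0], [[0.1, 0, 0], 0]]}}

```text
time_s: 10.4
eef_pos: [542.9, -139.6, 334.2]
tool_rot: [[-0.001, 1.0, 0.019], [-0.001, 0.019, -1.0], [-1.0, -0.001, 0.001]]
ft_force: [-4.8, 0.4, 2.5]
grip_width: 0.529
```

Request:
{"op": "play_rows", "data": {"plan": [[[0.1, 0, 0], 0], [[0.1, 0, 0], 0], [[0.1, 0, 0], 0], [[0, 0, 0], 0]]}}

```text
time_s: 10.8
eef_pos: [543.0, -139.5, 320.5]
tool_rot: [[-0.001, 1.0, 0.019], [0.001, 0.019, -1.0], [-1.0, -0.001, -0.001]]
ft_force: [1.2, 0.1, -4.2]
grip_width: 0.526
```

Request:
{"op": "play_rows", "data": {"plan": [[[0.03, 0, 0], 0], [[0.03, 0, 0], 0], [[0, 0, 0], 0]]}}

```text
time_s: 11.1
eef_pos: [543.5, -139.4, 319.5]
tool_rot: [[0.001, 1.0, 0.019], [0.0, 0.019, -1.0], [-1.0, 0.001, -0.0]]
ft_force: [-0.6, 0.8, -5.5]
grip_width: 0.531
```

Request:
{"op": "play_rows", "data": {"plan": [[[0.03, 0, 0], 0], [[0.03, 0, 0], 0], [[0, 0, 0], 0]]}}

```text
time_s: 11.4
eef_pos: [543.2, -139.5, 317.0]
tool_rot: [[-0.0, 1.0, 0.019], [-0.0, 0.019, -1.0], [-1.0, -0.0, 0.0]]
ft_force: [0.5, 0.9, -4.2]
grip_width: 0.527
```

Request:
{"op": "play_rows", "data": {"plan": [[[0.03, 0, 0], 0], [[0, 0, 0], 0]]}}

```text
time_s: 11.6
eef_pos: [543.2, -139.5, 315.8]
tool_rot: [[-0.0, 1.0, 0.019], [0.0, 0.019, -1.0], [-1.0, -0.0, -0.0]]
ft_force: [0.7, 0.0, -4.0]
grip_width: 0.528
```

Request:
{"op": "play_rows", "data": {"plan": [[[0.03, 0, 0], 0], [[0, 0, 0], 0]]}}

```text
time_s: 11.8
eef_pos: [543.3, -139.5, 314.9]
tool_rot: [[0.0, 1.0, 0.019], [-0.0, 0.019, -1.0], [-1.0, 0.0, 0.0]]
ft_force: [-0.4, 0.4, -3.5]
grip_width: 0.526
```

Request:
{"op": "play_rows", "data": {"plan": [[[0.02, 0, 0], 0], [[0, 0, 0], 0]]}}

```text
time_s: 12.0
eef_pos: [543.4, -139.5, 314.7]
tool_rot: [[0.0, 1.0, 0.019], [-0.001, 0.019, -1.0], [-1.0, 0.0, 0.001]]
ft_force: [-2.5, 0.8, 3.9]
grip_width: 0.526
```

Seated: about 8 N bears on the rail at TCP z 314.7. Now the tug upwards.

Request:
{"op": "play_rows", "data": {"plan": [[[-0.1, 0, 0], 0], [[-0.1, 0, 0], 0], [[-0.1, 0, 0], 0], [[-0.1, 0, 0], 0], [[0, 0, 0], 0]]}}

```text
time_s: 12.5
eef_pos: [543.6, -139.5, 330.6]
tool_rot: [[0.001, 1.0, 0.019], [-0.0, 0.019, -1.0], [-1.0, 0.001, 0.0]]
ft_force: [0.2, -1.1, -4.7]
grip_width: 0.527
```

Request:
{"op": "play_rows", "data": {"plan": [[[-0.03, 0, 0], 0], [[-0.03, 0, 0], 0], [[0, 0, 0], 0]]}}

```text
time_s: 12.8
eef_pos: [543.2, -139.5, 332.4]
tool_rot: [[0.0, 1.0, 0.019], [0.0, 0.019, -1.0], [-1.0, 0.0, -0.0]]
ft_force: [0.0, -0.2, -3.9]
grip_width: 0.529
```

Request:
{"op": "play_rows", "data": {"plan": [[[-0.03, 0, 0], 0], [[0, 0, 0], 0]]}}

```text
time_s: 13.0
eef_pos: [543.3, -139.5, 333.6]
tool_rot: [[0.0, 1.0, 0.019], [-0.0, 0.019, -1.0], [-1.0, 0.0, 0.0]]
ft_force: [-0.0, 0.2, -4.9]
grip_width: 0.525
```

Request:
{"op": "play_rows", "data": {"plan": [[[-0.025, 0, 0], 0], [[0, 0, 0], 0]]}}

```text
time_s: 13.2
eef_pos: [543.3, -139.5, 334.6]
tool_rot: [[0.0, 1.0, 0.019], [-0.0, 0.019, -1.0], [-1.0, 0.0, 0.0]]
ft_force: [0.3, 0.1, -4.5]
grip_width: 0.526
```

Request:
{"op": "play_rows", "data": {"plan": [[[-0.025, 0, 0], 0], [[0, 0, 0], 0]]}}

```text
time_s: 13.4
eef_pos: [543.3, -139.5, 335.7]
tool_rot: [[0.0, 1.0, 0.019], [-0.0, 0.019, -1.0], [-1.0, 0.0, 0.0]]
ft_force: [0.2, -0.3, -4.1]
grip_width: 0.525
```

Request:
{"op": "play_rows", "data": {"plan": [[[-0.025, 0, 0], 0], [[0, 0, 0], 0]]}}

```text
time_s: 13.6
eef_pos: [543.2, -139.5, 336.6]
tool_rot: [[0.0, 1.0, 0.019], [-0.0, 0.019, -1.0], [-1.0, 0.0, 0.0]]
ft_force: [-1.2, 0.7, -4.2]
grip_width: 0.529
```

Request:
{"op": "play_rows", "data": {"plan": [[[-0.02, 0, 0], 0], [[0, 0, 0], 0]]}}

```text
time_s: 13.8
eef_pos: [543.2, -139.5, 336.8]
tool_rot: [[-0.0, 1.0, 0.019], [0.0, 0.019, -1.0], [-1.0, -0.0, -0.0]]
ft_force: [1.4, -0.6, -8.1]
grip_width: 0.526
```

The latch bears. I'll add a little more and hold.

Request:
{"op": "play_rows", "data": {"plan": [[[-0.015, 0, 0], 0], [[0, 0, 0], 0], [[0, 0, 0], 0], [[0, 0, 0], 0]]}}

```text
time_s: 14.2
eef_pos: [543.1, -139.6, 337.1]
tool_rot: [[-0.0, 1.0, 0.019], [0.001, 0.019, -1.0], [-1.0, -0.0, -0.001]]
ft_force: [5.8, -0.1, -19.9]
grip_width: 0.528
```

```bash
python3 - <<'E'
from h import *
s=st(); w=save('wrist','w5.png')
cv2.imwrite('pics/w5z.png',cv2.resize(w[150:330,190:380,::-1],None,fx=3,fy=3,interpolation=cv2.INTER_CUBIC)); st()
E
```

```text
t 14.2 p [ 543.1 -139.6  337.1] F [  5.8  -0.1 -19.9] g 0.528
t 14.25 p [ 543.1 -139.5  337.1] F [  5.6  -0.9 -19. ] g 0.526
```

View pics/w5z.png

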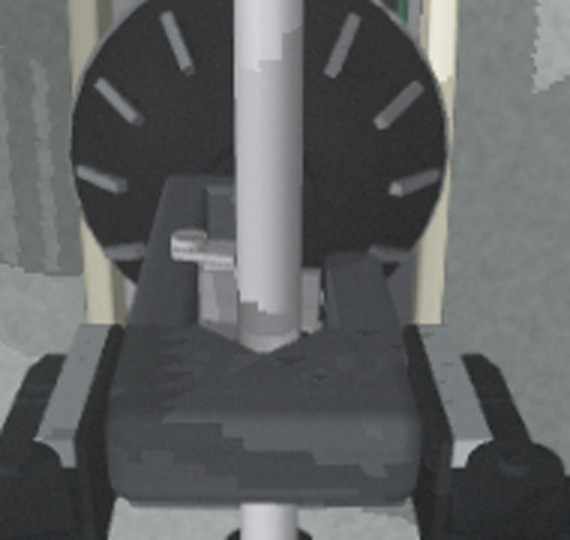

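The rail is above the shut latch and held at about 15 N. Now lower the light back until it hangs.

Request:
{"op": "play_rows", "data": {"plan": [[[0.05, 0, 0], 0], [[0.1, 0, 0], 0], [[0.1, 0, 0], 0], [[0.1, 0, 0], 0], [[0.1, 0, 0], 0], [[0.05, 0, 0], 0], [[0, 0, 0], 0]]}}

```text
time_s: 14.95
eef_pos: [543.0, -139.5, 317.5]
tool_rot: [[-0.001, 1.0, 0.019], [0.0, 0.019, -1.0], [-1.0, -0.001, -0.0]]
ft_force: [-0.2, 0.3, -4.7]
grip_width: 0.525
```

Request:
{"op": "play_rows", "data": {"plan": [[[0.03, 0, 0], 0], [[0.02, 0, 0], 0], [[0, 0, 0], 0]]}}

```text
time_s: 15.25
eef_pos: [543.2, -139.5, 315.9]
tool_rot: [[-0.0, 1.0, 0.019], [0.0, 0.019, -1.0], [-1.0, -0.0, -0.0]]
ft_force: [0.4, 0.5, -5.0]
grip_width: 0.529
```

Request:
{"op": "play_rows", "data": {"plan": [[[0.015, 0.05, 0], 0], [[0.015, 0, 0], 0], [[0, 0, 0], 0]]}}

```text
time_s: 15.55
eef_pos: [545.5, -139.5, 314.9]
tool_rot: [[0.001, 1.0, 0.019], [-0.0, 0.019, -1.0], [-1.0, 0.001, 0.0]]
ft_force: [-0.3, 0.0, -3.8]
grip_width: 0.526
```

Request:
{"op": "play_rows", "data": {"plan": [[[0.012, 0, 0], 0], [[0, 0, 0], 0]]}}

```text
time_s: 15.75
eef_pos: [545.5, -139.4, 314.8]
tool_rot: [[0.001, 1.0, 0.019], [-0.0, 0.019, -1.0], [-1.0, 0.001, 0.0]]
ft_force: [-0.6, 0.4, 0.2]
grip_width: 0.53
```

The rail carries the weight, so I release.

Request:
{"op": "play_rows", "data": {"plan": [[[0, 0, 0], 0], [[0, 0, 0], 0], [[0, 0, 0], 0], [[0, 0, 0], 0], [[0, 0, 0], 0], [[0, 0, 0], 0]], "jaw": 0.9}}

```text
time_s: 16.35
eef_pos: [545.2, -139.5, 314.3]
tool_rot: [[0.0, 1.0, 0.019], [-0.0, 0.019, -1.0], [-1.0, 0.0, 0.0]]
ft_force: [0.1, -0.2, 0.8]
grip_width: 0.899
```

Request:
{"op": "play_rows", "data": {"plan": [[[-0.2, 0, 0], 0], [[-0.5, 0, 0], 0], [[-0.8, 0, 0], 0], [[-0.8, 0, 0], 0], [[-0.6, 0, 0], 0], [[-0.2, 0, 0], 0], [[0, 0, 0], 0], [[0, 0, 0], 0]]}}

```text
time_s: 17.15
eef_pos: [544.7, -139.6, 437.2]
tool_rot: [[-0.001, 1.0, 0.019], [0.0, 0.019, -1.0], [-1.0, -0.001, -0.0]]
ft_force: [0.6, -0.1, -0.1]
grip_width: 0.898
```

```bash
python3 - <<'E'
from h import *
s=st(); save('scene','s6.png'); w=save('wrist','w6.png')
a=cv2.imread('pics/s6.png')[100:260,60:240]; a=cv2.resize(a,None,fx=2.4,fy=2.4,interpolation=cv2.INTER_CUBIC)
b=cv2.resize(cv2.imread('pics/w6.png')[100:300,190:370],(346,384))
cv2.imwrite('pics/c6.png',np.hstack([a,b]))
E
```

```text
t 17.15 p [ 544.7 -139.6  437.2] F [ 0.6 -0.1 -0.1] g 0.898
```

View pics/c6.png

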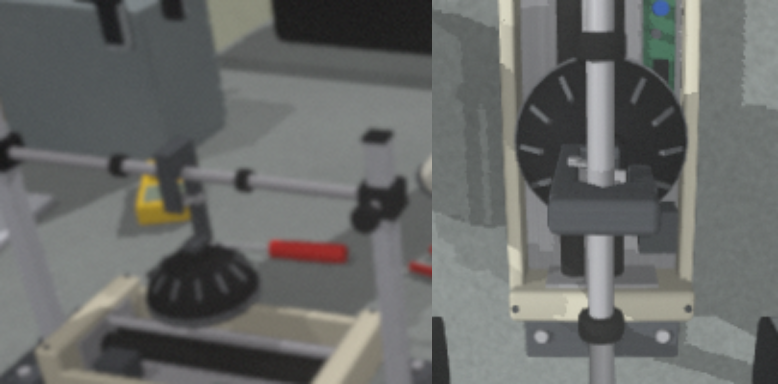

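The light hangs freely between the two collars and nothing touches it. I'll let it settle, then hand in.

Request:
{"op": "play_rows", "data": {"plan": [[[-0.3, 0, 0], 0], [[-0.3, 0, 0], 0], [[0, 0, 0], 0], [[0, 0, 0], 0], [[0, 0, 0], 0], [[0, 0, 0], 0], [[0, 0, 0], 0], [[0, 0, 0], 0]]}}

```text
time_s: 18.05
eef_pos: [545.1, -139.5, 462.0]
tool_rot: [[-0.0, 1.0, 0.019], [0.0, 0.019, -1.0], [-1.0, -0.0, -0.0]]
ft_force: [0.7, -0.1, -0.9]
grip_width: 0.904
```

```bash
python3 - <<'E'
from h import *
st(); print(r.job_done())
E
```

```text
t 18.05 p [ 545.1 -139.5  462. ] F [ 0.7 -0.1 -0.9] g 0.904
the job is handed in; nothing more can be done
None
```

The black work light is hanging on the rail midway between the two collars, latched, and I handed the job in at 18 s with the gripper about 150 mm above it.

- **Seating:** I brought the hook in from the robot's side with the rail about 2.5 mm to the nose side, then pushed it down. It seated with about 8 N on the rail.
- **Tug:** The rail bore on the shut latch after about 22 mm of lift. I pulled to about 15 N, more than the 3 N needed but under the 30 N limit. It held, and the wrist picture showed the rail above the latch.
- **Release:** I lowered the light until the rail carried its weight (wrist force about 0 N), let go and backed off. The last pictures show it hanging freely.

**Disagreements:** The top and scene cameras put the light and the rail about 4 mm short in x compared with the wrist camera. The grasp bore out the wrist camera for the light, so I used it for the rail too. From the seating contact the rail's middle is about 241 mm above the table, against 239.5 mm from the pictures.

I did not check the bystander objects again one by one. The only contact forces were with the light and, through it, the rail.

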